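# Hold the wax seal over its pot with the tongs

### The job

Put this wax seal's pot away and have the seal ready to go in: stand the open white pot upright in the empty cell of the grey divided box, the one with the orange out-card on its floor (set it down, do not drop it). Then take up the blue-tipped tongs, close them gently round the red wax seal, lift it off its foam pad and finish holding it in the tongs, still, a few centimetres above the mouth of its pot, so that I can check it before it goes in. Touch the seal with nothing but the tongs, do not drop it, and leave the lidded pots, the pot's lid, the brush and the loupe as they are.

Things in the scene. Friction and masses are not known exactly. Their poses are not given: they have to be found in the camera images.
- crate: grey divided archival box, fixed to the table, 169 x 252 x 35 mm (x, y, z), open on top, walls, dividers and floor 3 mm thick. Six cells of 80 x 80 mm inside, two along its x and three along its y: cell centres at x = -41.5 and +41.5 mm, y = -83, 0 and +83 mm. Origin: centre of its underside; z up.
- out_card: orange card, 66 x 66 x 2 mm, fixed flat on the floor of the one empty cell, in the middle of that cell. Origin: centre of its underside (on the cell's floor, 3 mm above the table); its yaw is the box's. The pot is to stand on it.
- seal_pot: open white plastic pot, the only one without a lid: straight round tube of 50 mm outside diameter, 70 mm tall, wall 2.5 mm, closed bottom, about 70 g, loose on the table, empty. Origin: centre of its underside; z is its axis. In its cell it stands 35 mm proud of the box's walls: grip its upper part, fingers along the box's x or y.
- pot_mouth (a point): centre of the mouth of the open pot, at its rim (70 mm above its underside). The mouth is 45 mm wide.
- seal: red wax seal, a thick disc of 36 mm diameter and 16 mm height (a cross in relief on top adds 2 mm), about 25 g, brittle: a squeeze of over 60 N, the two jaws' forces added, breaks it (a grip of 20 to 40 N on the tongs is plenty). Origin: centre of its underside; it lies flat on the foam pad, whose top is 6 mm above the table.
- seal_center (a point): middle of the wax seal, 8 mm above its underside.
- foam_pad: dark foam pad under the seal, 100 x 100 x 6 mm, fixed to the table. Origin: centre of its underside.
- tongs: spring tongs with blue silicone finger grips and jaws, loose, about 96 g, 250 mm long, lying on edge: two arms that open and close sideways, parallel to the table, always symmetrically. Origin: the hinge pin, at the underside; x along the middle line from hinge to jaws, y to the left arm, z up. Arms 22 mm high, jaws 18 mm, both standing on the table. Let go, they spring open and fall.
- tongs_left: the tongs' arm on their +y side. Origin: the hinge pin. Free, the arms measure 61 mm over the finger grips at tongs_grip and the jaws stand 70 mm apart at their edges (77 mm at the middle), 96 mm over their backs. Pressing the grips together by 1 mm in all closes the jaws by 2.1 mm. Closed on the seal: about 42 mm over the grips.
- tongs_right: the tongs' arm on their -y side. Origin: the hinge pin. The spring pushes back on each finger with 6 N at the start and 8 N when closed on the seal; the rest of the grip, halved by the lever, presses on the seal.
- tongs_grip (a point): the place to pinch the tongs, from above with the fingers outside both arms: middle line, 95 mm from the hinge, 11 mm above the underside, near the centre of mass; the blue grips are 70 mm long. With the fingers set to an opening of 56 mm they are held firmly enough to lift, the jaws still about 60 mm apart; close further to close the jaws.
- tongs_jaws (a point): middle between the two jaws, where the seal's centre belongs: middle line, 200 mm from the hinge, 105 mm beyond tongs_grip, 9 mm above the underside. Each jaw is a shallow V, 31 mm long, that centres the seal.
- full_pot1: white pot with a blue lid, 50 mm (lid 54 mm) in diameter and 72 mm tall, loose in its cell of the grey box; to be left as it is. Origin: centre of its underside.
- full_pot2: white pot with a blue lid, 50 mm (lid 54 mm) in diameter and 72 mm tall, loose in its cell of the grey box; to be left as it is. Origin: centre of its underside.
- full_pot3: white pot with a blue lid, 50 mm (lid 54 mm) in diameter and 72 mm tall, loose in its cell of the grey box; to be left as it is. Origin: centre of its underside.
- full_pot4: white pot with a blue lid, 50 mm (lid 54 mm) in diameter and 72 mm tall, loose in its cell of the grey box; to be left as it is. Origin: centre of its underside.
- full_pot5: white pot with a blue lid, 50 mm (lid 54 mm) in diameter and 72 mm tall, loose in its cell of the grey box; to be left as it is. Origin: centre of its underside.
- pot_lid: loose blue lid, 54 mm in diameter, 12 mm tall, lying on the table; to be left alone. Origin: centre of its underside.
- brush: dusting brush, 170 mm long, lying on the table; to be left alone. Origin: middle of its underside.
- loupe: black hand loupe, 44 mm in diameter, 30 mm tall, standing on the table; to be left alone. Origin: centre of its underside.

How it is judged:
By the outcome, as a careful person would: the job done as asked, in the order asked, and still so for the second after the job is handed in, while the arm keeps its last pose, push and grip.
It also fails if it takes over 48 s, if anything falls off the work surface, if the arm or the gripper's body presses on something with over 40 N, if the wrist force passes 120 N, or if a joint passes its speed limit or range.

### The arm

A 6-joint arm with a two-finger parallel gripper is mounted at the origin on the work surface. World frame = base frame: x ahead of the robot, y to its left, z up, the work surface at z = 0. Lengths are in m, angles in rad, forces in N, time in s.
With the tool pointing down it reaches from about 0.275 to 1 m from the base axis. Payload 8.4 kg.
Tool frame: the origin (TCP) lies on the centre line of the jaws, within the pads' length; the fingertips stand 17 mm ahead of it and the grasp point (between the pads) lies 2 mm behind it (bot.tcp_to_tips is the y of the fingertips in the tool frame, in m); y points along the fingers, z is the direction in which the jaws open and shut, and the axes are right-handed (so a half turn about y gives the same grasp; the last joint's range is limited). The gripper opens to 85 mm and grips with 20 to 120 N. Pads are 22 mm wide; open, the fingers measure 114 mm over their backs; the gripper's body (76 mm by 85 mm) begins 54 mm behind the grasp point. The pads swing forward as they close: fully open they stand 13 mm farther back than shut.
Start: joints at [1.324, 0.353, 1.633, -0, 1.155, -0.002], TCP at [0.151, 0.606, 0.248] pointing down, gripper open.
Joint ranges: [-2.63, 2.63], [-0.92, 2.1], [0.06, 2.66], [-1.3, 4.44], [0, 2.69], [-3.02, 3.02]. Speed limits (rad/s): [2.22, 2.22, 2.79, 3.14, 3.14, 3.14].

### API

Orientations are given as a unit quaternion [x, y, z, w].
In Python, from workcell import bot, hand, kinematics, get_obs, vision, hand_in gives the robot as it stands. The module is installed in compiled form; this text tells all that it offers. Calls block until the motion is done:
- bot.reach(position, orientation): joint-space move of the TCP to a pose.
- bot.servo_line(position, ori=None, velocity=0.15): straight line of the TCP; ori=None keeps the orientation; velocity is the mean speed in m/s.
- bot.goto_joints(angles): joint-space move.
- hand.move_gripper(opening, strength=None): finger opening in m; strength is the grip in N (None keeps the last); returns when the fingers have stopped.
- bot.dwell(seconds).
- kinematics.solve_ik(position, orientation): joint angles nearest the present ones, or None.
- get_obs(): the state.
- vision.read_camera(name): name is "scene" or "top"; returns a dict with "frame" (480x640x3 uint8, red, green, blue), "intrinsics" (3x3 intrinsics, pixels), "dist" ([k1, k2, p1, p2, k3] as OpenCV has them; the pictures are not rectified), "view" (4x4, takes a point from world to camera coordinates). Camera axes: x right, y down, z forward; pixel columns grow to the right and rows downward; lengths in m; the calibration is good to about 2 mm. A picture is of the moment at which its call begins. There is no depth.
A pose or a line that the arm cannot do raises bot.IKError and nothing moves.
- hand_in(): hands the job in, once; it reports no verdict.
The state is a dict: "time_s": time; "joint_pos": joint angles; "joint_vel": joint speeds; "joint_efforts": joint torques, N m; "position": TCP position; "orientation": TCP orientation; "wrist_force": force on the tool from outside, world axes, zero at the start; "ft_torque": the same for the moment, N m; "gripper_width": finger opening in m.
Only numpy, scipy, OpenCV 4.12 (cv2) and the standard library are available. Lean on these libraries where they do the work, as an engineer would, in place of code of your own. Each camera call takes 0.05 s, during which the arm holds its last target. There are 200 camera calls.

## Working session

There is one attempt and no reset: what is moved stays moved. The work goes in short steps, each a Python script; the robot and the scene stay as the last script left them, time stands still between calls to the robot, and variables do not carry over. Pictures are saved under pics/ and viewed, about 8 in all and at most 12, crops included, and the job is handed in when it is done.

```bash
mkdir -p pics; ls; python3 - <<'E'
from workcell import *
import cv2, numpy as np
for n in ("top","scene"):
    c=vision.read_camera(n); cv2.imwrite(f"pics/{n}0.png",c["frame"][:,:,::-1])
    print(n,c["intrinsics"],c["dist"],c["view"].round(4) if hasattr(c["view"],'round') else c["view"])
o=get_obs(); print(o); print(bot.tcp_to_tips)
E
```

```text
pics
top [[449.78614757   0.         316.72096646]
 [  0.         449.78614757 237.30126747]
 [  0.           0.           1.        ]] [-0.01675995  0.          0.          0.          0.        ] [[ 0.0255 -0.9997 -0.0025 -0.0395]
 [-0.9898 -0.0249 -0.1404  0.6004]
 [ 0.1403  0.006  -0.9901  1.073 ]
 [ 0.      0.      0.      1.    ]]
scene [[568.2156136    0.         316.03019607]
 [  0.         568.2156136  237.15948204]
 [  0.           0.           1.        ]] [-0.00206764  0.          0.          0.          0.        ] [[ 0.3006  0.9537 -0.0078 -0.1596]
 [ 0.7455 -0.2401 -0.6218 -0.3864]
 [-0.5949  0.1811 -0.7832  1.5801]
 [ 0.      0.      0.      1.    ]]
{'time_s': 0.1, 'joint_pos': array([ 1.32362578e+00,  3.53540827e-01,  1.63404594e+00,  3.80232664e-05,
        1.15519772e+00, -2.39829351e-03]), 'joint_vel': array([-0.00096789,  0.00071757, -0.0023333 , -0.00214395, -0.00075057,
       -0.0008282 ]), 'joint_efforts': array([-1.14300619e-03, -6.06356478e+01, -3.42818177e+01, -3.70877729e-05,
        4.02012971e-03, -6.96454819e-06]), 'position': array([0.15135076, 0.60598964, 0.24766643]), 'orientation': array([ 0.70223352, -0.08639421,  0.08626492, -0.70140038]), 'wrist_force': array([ 0.11618617, -0.52324452, -0.31071506]), 'ft_torque': array([-0.07724907, -0.03045569,  0.01195851]), 'gripper_width': 0.08549199256634167}
0.017
```

View pics/top0.png

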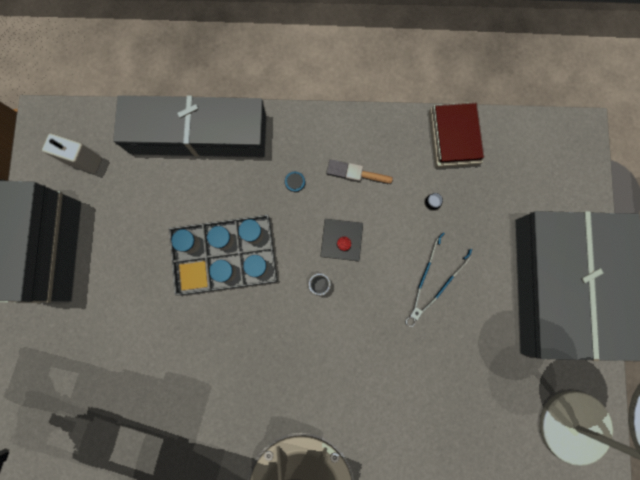

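View pics/scene0.png

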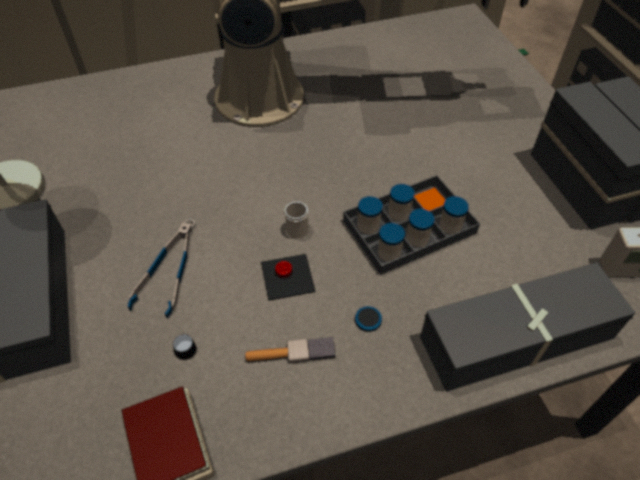

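The two views show box (top px ~170–278, 217–293), pot (319,284), seal (344,243), tongs (hinge ~ (415,314), jaws ~ (440,238)/(468,253)). Next I enlarge those areas.

```bash
python3 - <<'E'
import cv2, numpy as np
t=cv2.imread("pics/top0.png"); s=cv2.imread("pics/scene0.png")
def crop(im,x,y,w,h,k,W,H):
    c=cv2.resize(im[y:y+h,x:x+w],None,fx=k,fy=k,interpolation=cv2.INTER_CUBIC)
    for u in range((x//10+1)*10,x+w,10):
        cv2.line(c,(int((u-x+.5)*k),0),(int((u-x+.5)*k),5 if u%50 else 14),(0,255,255),1)
    for v in range((y//10+1)*10,y+h,10):
        cv2.line(c,(0,int((v-y+.5)*k)),(5 if v%50 else 14,int((v-y+.5)*k)),(0,255,255),1)
    return c
a=crop(t,160,205,130,100,4,0,0)      #520x400
b=crop(t,400,225,80,105,5.5,0,0)       #440x577
c=crop(t,300,210,70,95,4,0,0)      #280x380
m=np.zeros((400,800,3),np.uint8); m[:400,:520]=a; m[:380,520:800]=c; cv2.imwrite("pics/m1.png",m)
d=crop(s,115,210,90,110,4.0,0,0) #360x440
m=np.zeros((600,800,3),np.uint8); m[:b.shape[0],:b.shape[1]]=b; m[:440,440:800]=d; cv2.imwrite("pics/m2.png",m)
E
```

```text
(no output)
```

View pics/m1.png

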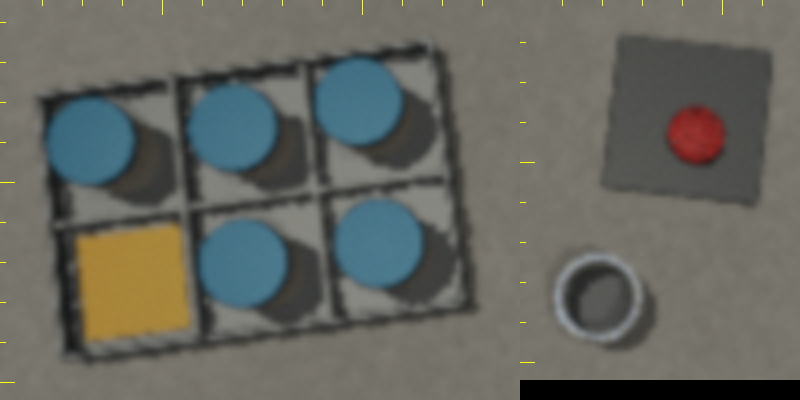

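View pics/m2.png

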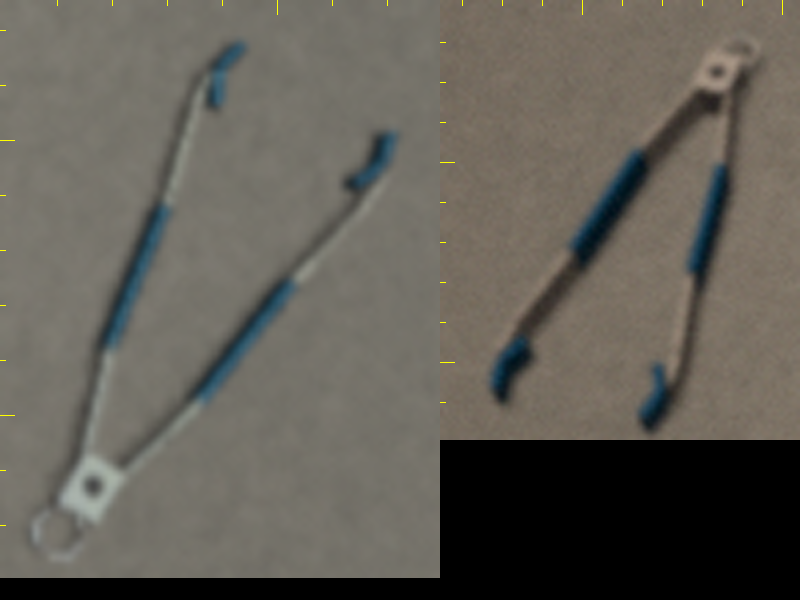

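Left mosaic: box rim corners, card and lids; right: pot rim centre ≈ (319,283.8), seal ≈ (343.5,243.3). Tongs: pin ≈ (416.4,312.7), grip ends and jaw tips clear in both views. Turning them into positions.

```bash
cat > geo.py <<'E'
import cv2, numpy as np
from workcell import *
def ray(n,uv,z,_c={}):
    c=_c.setdefault(n,None) or vision.read_camera(n); _c[n]=c
    uv=np.atleast_2d(np.array(uv,float))
    p=cv2.undistortPoints(uv[:,None],np.array(c["intrinsics"]),np.array(c["dist"]))[:,0]
    V=np.array(c["view"]);R=V[:3,:3];C=-R.T@V[:3,3]
    d=np.c_[p,np.ones(len(p))]@R
    z=np.broadcast_to(z,len(p))
    return C+d*((z-C[2])/d[:,2])[:,None]
def px(P,x0,y0,k,ox=0): P=np.array(P,float)-[ox,0]; return P/k-.5+[x0,y0]
def rigid(m,w):
    m=np.array(m,float);w=np.array(w)[:,:2];mc,wc=m.mean(0),w.mean(0);a,b=m-mc,w-wc
    th=np.arctan2((a[:,0]*b[:,1]-a[:,1]*b[:,0]).sum(),(a*b).sum())
    R=np.array([[np.cos(th),-np.sin(th)],[np.sin(th),np.cos(th)]]);t=wc-R@mc
    return t,th,(m@R.T+t-w)
E
python3 - <<'E'
from geo import *
np.set_printoptions(precision=4,suppress=True)
# box rim, top image: TL=(+x,+y)
W=ray("top",px([(42,97),(437,45),(475,310),(68,357)],160,205,4),.035)
m=[(.0845,.126),(.0845,-.126),(-.0845,-.126),(-.0845,.126)]
t,th,r=rigid(m,W); print("box top",t,th); print(r*1e3)
R=lambda a:np.array([[np.cos(a),-np.sin(a)],[np.sin(a),np.cos(a)]])
print("cell",t+R(th)@[-.0415,.083])
print("card corners",ray("top",px([(77,238),(181,224),(190,327),(85,341)],160,205,4),.005)[:,:2], ray("top",px([(77,238),(181,224),(190,327),(85,341)],160,205,4),.005)[:,:2].mean(0))
def seg(n,lo,hi,box):
    f=cv2.cvtColor(cv2.imread(f"pics/{n}0.png"),cv2.COLOR_BGR2HSV)
    x,y,w,h=box; mk=cv2.inRange(f,lo,hi); k=np.zeros_like(mk);k[y:y+h,x:x+w]=mk[y:y+h,x:x+w]
    M=cv2.moments(k,True); return (M['m10']/M['m00'],M['m01']/M['m00']),M['m00']
for n,b in (("top",(320,220,45,45)),("scene",(260,250,50,40))):
    c,a=seg(n,(0,120,60),(8,255,255),b); print("seal",n,c,a,ray(n,c,.018 if n=="top" else .016))
for n,b in (("top",(165,240,60,60)),("scene",(400,170,60,60))):
    c,a=seg(n,(10,140,80),(28,255,255),b); print("card",n,c,a,ray(n,c,.005))
print("pot top",ray("top",px([(598,297)],300,210,4,520),.07),"scene",ray("scene",(297,211),.07))
L=[(165,207),(110,347),(240,45),(215,107)];Rr=[(293,280),(202,400),(393,135),(350,185)]
zz=[.022,.022,.018,.018]
l=ray("top",px(L,400,225,5.5),zz);r=ray("top",px(Rr,400,225,5.5),zz);h=ray("top",px([(93,485)],400,225,5.5),.023)
mid=(l+r)/2; P=np.r_[h,mid][:,:2]; print("top h,mids",P)
d=P[3]-P[0];a=np.arctan2(d[1],d[0]);print("yaw",a,"axis coords",(P-P[0])@R(a),"\nL",(l[:,:2]-P[0])@R(a),"\nR",(r[:,:2]-P[0])@R(a))
L=[(722,168),(697,272)];Rr=[(638,155),(580,260)]
l=ray("scene",px(L,115,210,4,440),.022);r=ray("scene",px(Rr,115,210,4,440),.022);h=ray("scene",px([(716,72)],115,210,4,440),.023)
print("scene h",h,"mids",(l+r)/2)
E
```

```text
box top [0.5527 0.2067] 0.15704343038578117
[[ 1.7818 -0.0541]
 [ 1.9295 -2.3171]
 [ 0.2081  1.3488]
 [-3.9194  1.0224]]
cell [0.4987 0.2821]
card corners [[0.5289 0.3256]
 [0.5396 0.2598]
 [0.4745 0.2502]
 [0.464  0.3162]] [0.5017 0.2879]
seal top (343.69375, 243.3875) 160.0 [[ 0.5908 -0.0927  0.018 ]]
seal scene (283.1302083333333, 267.1770833333333) 192.0 [[ 0.5876 -0.0907  0.016 ]]
card top (192.66772151898735, 275.41930379746833) 632.0 [[0.5009 0.2882 0.005 ]]
card scene (429.9012605042017, 198.74789915966386) 476.0 [[0.4955 0.2916 0.005 ]]
pot top [[ 0.4856 -0.0327  0.07  ]] scene [[ 0.4913 -0.03    0.07  ]]
top h,mids [[ 0.4224 -0.2747]
 [ 0.5324 -0.3373]
 [ 0.4728 -0.3036]
 [ 0.6045 -0.3797]
 [ 0.5781 -0.3636]]
yaw -0.5229508868056799 axis coords [[ 0.      0.    ]
 [ 0.1266  0.0007]
 [ 0.0581  0.0002]
 [ 0.2102 -0.    ]
 [ 0.1793  0.0008]] 
L [[0.1259 0.0337]
 [0.0576 0.0238]
 [0.2101 0.0403]
 [0.1789 0.036 ]] 
R [[ 0.1273 -0.0323]
 [ 0.0586 -0.0235]
 [ 0.2103 -0.0403]
 [ 0.1797 -0.0345]]
scene h [[ 0.4206 -0.2738  0.023 ]] mids [[ 0.476  -0.3025  0.022 ]
 [ 0.5377 -0.3336  0.022 ]]
```

```bash
cat >> geo.py <<'E'
from scipy.spatial.transform import Rotation
def quat(a):  # tool down, jaws opening along heading a
    y=np.array([0,0,-1.]);z=np.array([np.cos(a),np.sin(a),0]);x=np.cross(y,z)
    return Rotation.from_matrix(np.c_[x,y,z]).as_quat()
E
python3 - <<'E'
from geo import *
np.set_printoptions(precision=4,suppress=True)
lid=ray("top",px([(90,140),(233,127),(358,101),(243,263),(379,242)],160,205,4),.072)[:,:2]
c=np.array([.5015,.288]);th=.153
R=np.array([[np.cos(th),-np.sin(th)],[np.sin(th),np.cos(th)]])
print("lids in box axes rel. cell",(lid-c)@R)
rim=ray("top",px([(42,97),(68,357),(437,45)],160,205,4),.035)[:,:2];print("rim",(rim-c)@R)
print(Rotation.from_quat(get_obs()["orientation"]).as_matrix())
for nm,p,angs in (("pot",(.487,-.032,.057),(th,th+np.pi/2,th+np.pi,th-np.pi/2)),("place",(*c,.062),(th,th+np.pi/2,th+np.pi,th-np.pi/2)),("tongs",(.502,-.319,.02),(-.523+np.pi/2,-.523-np.pi/2))):
    for a in angs: print(nm,round(a,3),kinematics.solve_ik(p,quat(a)))
E
```

```text
lids in box axes rel. cell [[ 0.0829  0.0002]
 [ 0.0798 -0.0864]
 [ 0.0859 -0.1631]
 [-0.0028 -0.0844]
 [-0.0006 -0.1665]]
rim [[ 0.1204  0.0385]
 [-0.0431  0.0359]
 [ 0.1216 -0.2113]]
[[ 0.9702 -0.0002  0.2424]
 [-0.2424 -0.0006  0.9702]
 [-0.     -1.     -0.0007]]
pot 0.153 [-0.0687  0.4263  2.064  -0.      0.6514 -0.2217]
pot 1.724 [-0.0687  0.4263  2.064  -0.      0.6514 -1.7925]
pot 3.295 [-0.0687  0.4263  2.064  -0.      0.6514  2.9199]
pot -1.418 [-0.0687  0.4263  2.064  -0.      0.6514  1.3491]
place 0.153 [ 0.5187  0.5187  1.8665 -0.      0.7563  0.3657]
place 1.724 [ 0.5187  0.5187  1.8665 -0.      0.7563 -1.2051]
place 3.295 [ 0.5187  0.5187  1.8665 -0.      0.7563 -2.7759]
place -1.418 [ 0.5187  0.5187  1.8665 -0.      0.7563  1.9365]
tongs 1.048 [-0.5686  0.6026  1.8412 -0.      0.6978 -1.6164]
tongs -2.094 [-0.5686  0.6026  1.8412 -0.      0.6978  1.5252]
```

```bash
python3 - <<'E'
from geo import *
np.set_printoptions(precision=4,suppress=True)
q=quat(.153)
bot.reach([.487,-.032,.17],q); bot.servo_line([.487,-.032,.057],velocity=.15)
print(get_obs()["wrist_force"])
hand.move_gripper(.04,40); o=get_obs(); print(o["gripper_width"],o["wrist_force"],bot.tcp_to_tips)
bot.servo_line([.487,-.032,.17],velocity=.15); o=get_obs(); print(o["gripper_width"],o["wrist_force"],o["time_s"])
bot.reach([.501,.2875,.17],q)
bot.servo_line([.501,.2875,.085],velocity=.15)
o=get_obs(); print(o["gripper_width"],o["wrist_force"],o["time_s"],o["position"])
ims=[]
for n,b in (("top",(150,200,140,110)),("scene",(330,130,160,150))):
    f=vision.read_camera(n)["frame"][:,:,::-1]; cv2.imwrite(f"pics/{n}1.png",f)
    x,y,w,h=b; ims.append(cv2.resize(f[y:y+h,x:x+w],(400,int(400*h/w)),interpolation=cv2.INTER_CUBIC))
H=max(i.shape[0] for i in ims); cv2.imwrite("pics/m3.png",np.hstack([np.pad(i,((0,H-i.shape[0]),(0,0),(0,0))) for i in ims]))
E
```

```text
[ 0.227  -0.8625  0.2986]
0.049694699722721725 [-1.4459  0.8325  8.1454] 0.017
0.04948885757952426 [ 0.0465 -0.1691 -1.1724] 5.0417
0.04942885180859435 [ 0.2298  0.8028 -0.6779] 6.975 [0.5016 0.2873 0.0856]
```

View pics/m3.png

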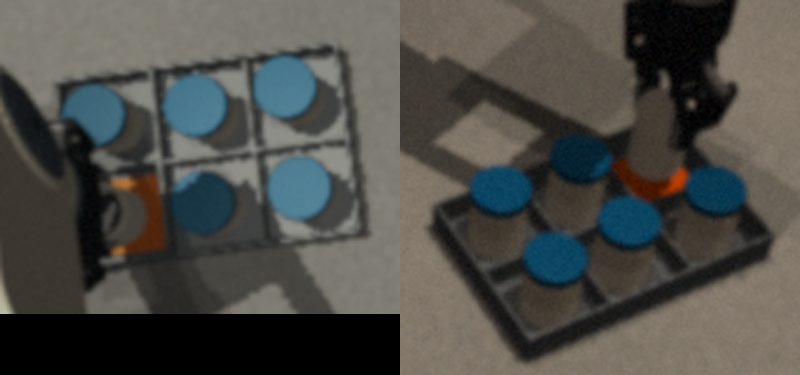

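The pot (held, ~49.4 mm) hangs over the orange card, pot bottom about centred, lids clear. Lowering until contact.

```bash
python3 - <<'E'
from geo import *
np.set_printoptions(precision=4,suppress=True)
bot.servo_line([.501,.2875,.066],velocity=.08)
f0=get_obs()["wrist_force"][2]
z=.066
while z>.0575:
    z-=.001; bot.servo_line([.501,.2875,z],velocity=.03); o=get_obs(); d=o["wrist_force"][2]-f0
    if d>2.5: break
print(z,d,o["position"],o["wrist_force"])
hand.move_gripper(.060,20); print(get_obs()["wrist_force"])
bot.servo_line([.501,.2875,.17],velocity=.15)
q=quat(-.523+np.pi/2); q2=quat(-.523-np.pi/2)
for x in (q,q2): print(kinematics.solve_ik([.502,-.319,.12],x))
hand.move_gripper(.085)
bot.reach([.4,-.1,.22],q)
for n in ("top","scene"): cv2.imwrite(f"pics/{n}2.png",vision.read_camera(n)["frame"][:,:,::-1])
print(get_obs()["time_s"])
t=cv2.imread("pics/top2.png")[200:300,150:290];s=cv2.imread("pics/scene2.png")[150:280,330:490]
cv2.imwrite("pics/m4.png",np.hstack([cv2.resize(t,(400,325),interpolation=2),cv2.resize(s,(400,325),interpolation=2)]))
E
```

```text
0.062 10.17956226473229 [0.5012 0.2876 0.063 ] [-2.0651 -1.2643  9.6768]
[ 0.0369  0.4131 -0.4267]
[-0.5686  0.4549  1.8026 -0.      0.8841 -1.6164]
[-0.5686  0.4549  1.8026 -0.      0.8841  1.5252]
11.5583
```

View pics/m4.png

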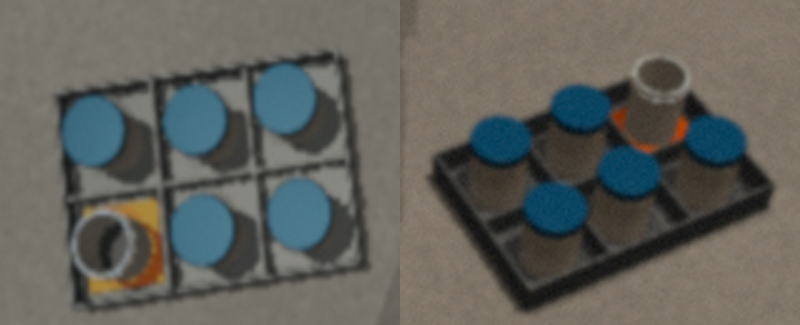

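The pot stands upright on the card (top crop rim ≈ (102,245)), lids undisturbed. Now the tongs.

```bash
python3 - <<'E'
from geo import *
np.set_printoptions(precision=4,suppress=True)
print("pot now",ray("top",(185.2,274.9),.075))
q=quat(-.523+np.pi/2); g=[.503,-.321]
bot.reach([*g,.14],q)
bot.servo_line([*g,.021],velocity=.12); print(get_obs()["wrist_force"],get_obs()["position"])
hand.move_gripper(.056,30); o=get_obs(); print(o["gripper_width"],o["wrist_force"],o["ft_torque"])
bot.servo_line([*g,.12],velocity=.1); o=get_obs(); print(o["gripper_width"],o["wrist_force"],o["ft_torque"],o["time_s"],o["position"])
for n in ("top","scene"): cv2.imwrite(f"pics/{n}3.png",vision.read_camera(n)["frame"][:,:,::-1])
t=cv2.imread("pics/top3.png")[190:330,380:500];s=cv2.imread("pics/scene3.png")[150:330,60:260]
cv2.imwrite("pics/m5.png",np.hstack([cv2.resize(t,(480,560),interpolation=2),np.pad(cv2.resize(s,(320,288),interpolation=2),((0,272),(0,0),(0,0)))]))
E
```

```text
pot now [[0.4982 0.2866 0.075 ]]
[ 0.4761 -0.1459 -0.0539] [ 0.5035 -0.3213  0.0217]
0.055976322603058556 [-0.6478  0.2302  8.1557] [ 0.0609  0.0493 -0.0108]
0.055936722175608626 [-0.0803 -0.2332 -1.4644] [-0.0254  0.0149 -0.0293] 15.3 [ 0.5026 -0.3207  0.1193]
```

View pics/m5.png

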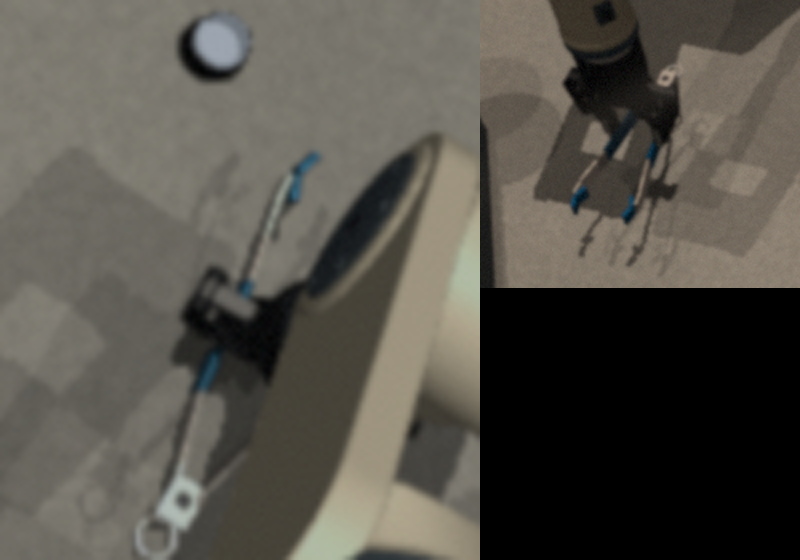

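Tongs held, jaws ahead and open (left jaw top px ≈ (454,235), hinge ≈ (425,314.5)); triangulating hinge and left jaw to check for tilt.

```bash
python3 - <<'E'
from geo import *
np.set_printoptions(precision=4,suppress=True)
cs={n:vision.read_camera(n) for n in ("top","scene")}
def tri(a,b):
    P=[];u=[]
    for n,x in (("top",a),("scene",b)):
        c=cs[n];P.append(np.array(c["view"])[:3]);u.append(cv2.undistortPoints(np.array([[x]],float),c["intrinsics"],c["dist"])[0].T)
    X=cv2.triangulatePoints(P[0],P[1],u[0],u[1])[:,0];return X[:3]/X[3]
h=tri((425.2,314.5),(177.5,197.5));j=tri((454,234.8),(153.1,280.6))
a=-.523;R=np.array([[np.cos(a),-np.sin(a)],[np.sin(a),np.cos(a)]]);p=get_obs()["position"]
for v in (h,j): print(v,(v[:2]-p[:2])@R)
print("before lift tri",tri((416.4,312.7),(115+276/4-.5,210+72/4-.5)))
q=quat(a+np.pi/2)
for yaw in (-.15,-.3,.0):
    s=np.array([.590,-.092]); g=s-.105*np.array([np.cos(yaw),np.sin(yaw)]); print(yaw,g,kinematics.solve_ik([*g,.03],quat(yaw+np.pi/2)))
E
```

```text
[ 0.4212 -0.2704  0.1213] [-0.0957  0.0029]
[ 0.606  -0.3456  0.1065] [0.1019 0.0302]
before lift tri [ 0.4224 -0.2739  0.0252]
-0.15 [ 0.4862 -0.0763] [-0.1587  0.4813  2.0641 -0.      0.5962 -1.5795]
-0.3 [ 0.4897 -0.061 ] [-0.1269  0.4826  2.0613 -0.      0.5977 -1.3977]
0.0 [ 0.485 -0.092] [-0.1905  0.4828  2.0609 -0.      0.5979 -1.7613]
```

Tilt is within measurement error. Moving the open jaws to just above the seal and checking.

```bash
python3 - <<'E'
from geo import *
np.set_printoptions(precision=4,suppress=True)
yaw=-.15; s=np.array([.590,-.092]); g=s-.103*np.array([np.cos(yaw),np.sin(yaw)]); q=quat(yaw+np.pi/2)
bot.reach([*g,.12],q); bot.servo_line([*g,.057],velocity=.1)
bot.dwell(.2);o=get_obs(); print(g,o["gripper_width"],o["wrist_force"],o["ft_torque"],o["time_s"],o["position"])
for n in ("top","scene"): cv2.imwrite(f"pics/{n}4.png",vision.read_camera(n)["frame"][:,:,::-1])
t=cv2.imread("pics/top4.png")[205:305,300:390];s=cv2.imread("pics/scene4.png")[180:305,230:330]
cv2.imwrite("pics/m6.png",np.hstack([np.pad(cv2.resize(t,(360,400),interpolation=2),((0,100),(0,0),(0,0))),cv2.resize(s,(400,500),interpolation=2)]))
# prediction of the jaw centre and seal in the scene
c=vision.read_camera("scene");V=np.array(c["view"]);p=o["position"]
J=np.array([[*(p[:2]+.105*np.array([np.cos(yaw),np.sin(yaw)])),p[2]-.0217+.018]])
print(cv2.projectPoints(J,V[:3,:3],V[:3,3],c["intrinsics"],c["dist"])[0])
E
```

```text
[ 0.4882 -0.0766] 0.05623526220334202 [-0.5142  0.0175 -1.9309] [ 0.0282  0.0094 -0.0198] 17.45 [ 0.4887 -0.0767  0.0576]
[[[281.9748 258.5185]]]
```

View pics/m6.png

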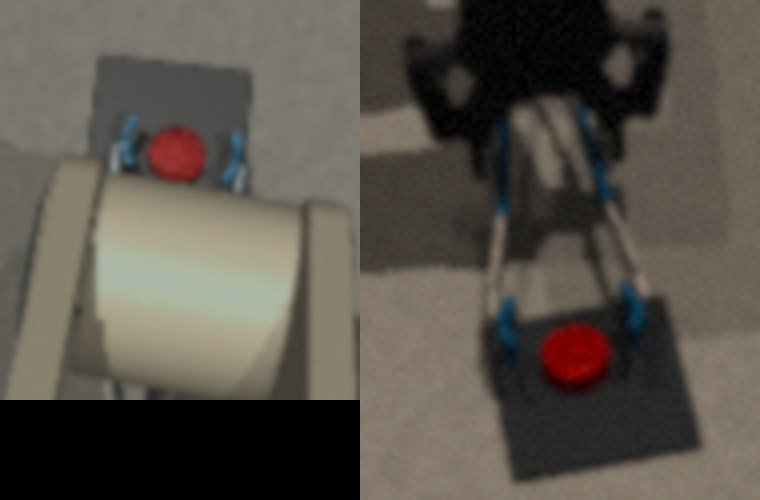

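```bash
python3 - <<'E'
from geo import *
np.set_printoptions(precision=4,suppress=True)
yaw=-.15;R=np.array([[np.cos(yaw),-np.sin(yaw)],[np.sin(yaw),np.cos(yaw)]])
l,r=ray("top",px([(129,143),(234,158)],300,205,4),.053); s=ray("top",px([(177,153)],300,205,4),.02)[0]
j=(l+r)/2; print("top jaw",l,r,j,"seal",s,"err in tongs axes",((j-s)[:2])@R,"gap",np.linalg.norm(l-r))
l,r=ray("scene",px([(632,309),(506,325)],230,180,4,360),.045); s=ray("scene",px([(575,353)],230,180,4,360),.018)[0]
j=(l+r)/2; print("scene jaw",l,r,j,"seal",s,"err",((j-s)[:2])@R,"gap",np.linalg.norm(l-r))
E
```

```text
top jaw [ 0.5933 -0.0614  0.053 ] [ 0.5856 -0.1259  0.053 ] [ 0.5895 -0.0936  0.053 ] seal [ 0.5922 -0.0927  0.02  ] err in tongs axes [-0.0025 -0.0013] gap 0.06494186249975512
scene jaw [ 0.5915 -0.0591  0.045 ] [ 0.5814 -0.1242  0.045 ] [ 0.5865 -0.0916  0.045 ] seal [ 0.5906 -0.0911  0.018 ] err [-0.004  -0.0011] gap 0.06578868162159499
```

Jaws straddle the seal, ~3 mm short and ~1 mm to the right; both cameras agree. Correcting, lowering, closing in stages.

```bash
python3 - <<'E'
from geo import *
np.set_printoptions(precision=4,suppress=True)
yaw=-.15;R=np.array([[np.cos(yaw),-np.sin(yaw)],[np.sin(yaw),np.cos(yaw)]])
g=np.array([.4882,-.0766])+R@[.003,.001]
bot.servo_line([*g,.057],velocity=.05); bot.servo_line([*g,.0325],velocity=.06)
print(get_obs()["wrist_force"],get_obs()["position"])
for w in (.051,.047,.044,.036):
    hand.move_gripper(w,30); o=get_obs(); print(w,o["gripper_width"],o["wrist_force"],o["ft_torque"])
print(o["time_s"])
bot.servo_line([*g,.0525],velocity=.05); o=get_obs(); print(o["gripper_width"],o["wrist_force"])
for n in ("top","scene"): cv2.imwrite(f"pics/{n}5.png",vision.read_camera(n)["frame"][:,:,::-1])
t=cv2.imread("pics/top5.png")[205:305,300:390];s=cv2.imread("pics/scene5.png")[180:305,230:330]
cv2.imwrite("pics/m7.png",np.hstack([np.pad(cv2.resize(t,(360,400),interpolation=2),((0,100),(0,0),(0,0))),cv2.resize(s,(400,500),interpolation=2)]))
E
```

```text
[ 0.1483 -0.478  -0.7602] [ 0.491 -0.076  0.032]
0.051 0.050896731924899845 [ 0.7977 -0.5763 -0.8742] [ 0.0168  0.0242 -0.0638]
0.047 0.04706741157038142 [-0.0326 -0.5704 -1.0926] [-0.0189 -0.0164  0.0592]
0.044 0.043975748270787415 [-0.8107 -0.0972 -0.978 ] [-0.0458 -0.0473 -0.099 ]
0.036 0.0408426423269601 [ 0.1405  0.3107 -0.3782] [-0.0019 -0.0275  0.0228]
19.3833
0.040951815138139724 [-0.1485  0.0516 -1.4102]
```

View pics/m7.png

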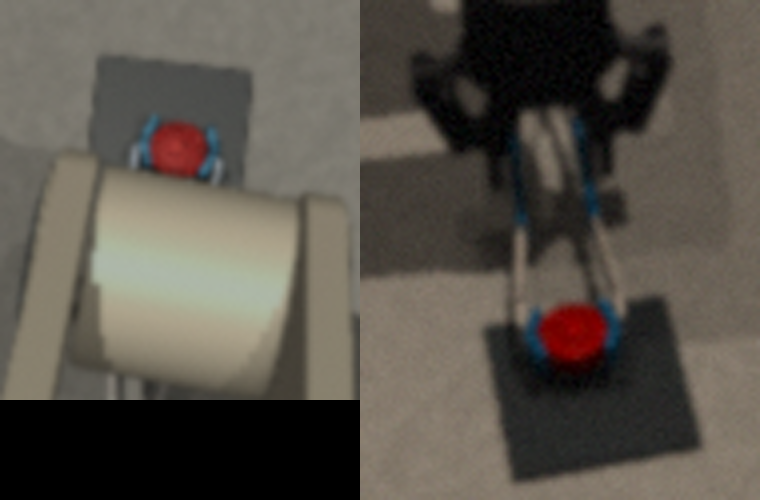

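The seal is clear of the pad, centred between the V jaws. Carrying it slowly over the pot.

```bash
python3 - <<'E'
from geo import *
np.set_printoptions(precision=4,suppress=True)
yaw=-.15;R=lambda a:np.array([[np.cos(a),-np.sin(a)],[np.sin(a),np.cos(a)]])
o=get_obs();p=o["position"]
st=ray("top",px([(179,149)],300,205,4),.042)[0];ss=ray("scene",px([(574,335)],230,180,4,360),.038)[0]
print("seal rel TCP",(st[:2]-p[:2])@R(yaw),(ss[:2]-p[:2])@R(yaw))
y2=.52; g=np.array([.500,.287])-R(y2)@[.1045,0]
bot.servo_line([p[0],p[1],.16],velocity=.12)
bot.servo_line([*g,.16],quat(y2+np.pi/2),velocity=.10)
bot.servo_line([*g,.1335],velocity=.05); bot.dwell(.4)
o=get_obs(); print(o["gripper_width"],o["wrist_force"],o["time_s"],o["position"],g)
for n in ("top","scene"): cv2.imwrite(f"pics/{n}6.png",vision.read_camera(n)["frame"][:,:,::-1])
t=cv2.imread("pics/top6.png")[230:330,150:240];s=cv2.imread("pics/scene6.png")[120:245,370:470]
cv2.imwrite("pics/m8.png",np.hstack([np.pad(cv2.resize(t,(360,400),interpolation=2),((0,100),(0,0),(0,0))),cv2.resize(s,(400,500),interpolation=2)]))
E
```

```text
seal rel TCP [ 0.102  -0.0015] [0.1033 0.0001]
0.04073589052867231 [-0.5974  0.2761 -0.3502] 25.6333 [0.4094 0.2351 0.1337] [0.4093 0.2351]
```

View pics/m8.png

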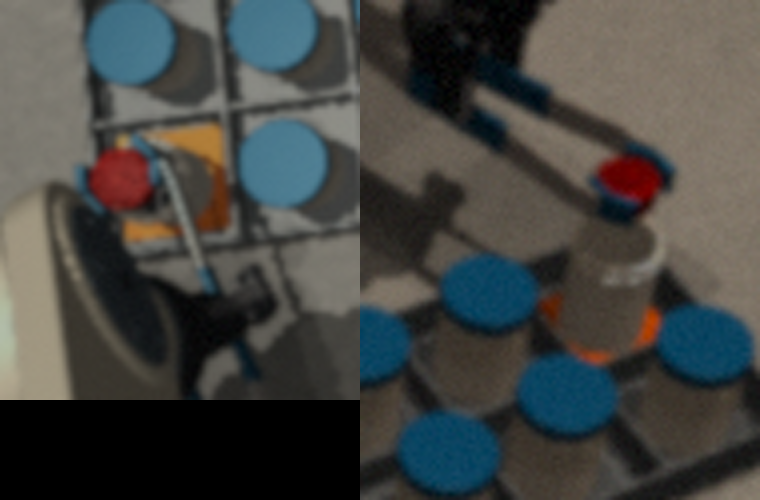

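```bash
python3 - <<'E'
from geo import *
np.set_printoptions(precision=4,suppress=True)
print("top seal",ray("top",(179.75,274.5),.123),"pot",ray("top",(185.2,274.9),.075))
print("scene seal",ray("scene",(436.75,165),.124),"pot",ray("scene",(433.5,180.3),.075))
c=vision.read_camera("scene");V=np.array(c["view"])
a=[(179.75,274.5),(436.75,165)];t=vision.read_camera("top")
P=[np.array(t["view"])[:3],V[:3]];u=[cv2.undistortPoints(np.array([[x]],float),k["intrinsics"],k["dist"])[0].T for x,k in zip(a,(t,c))]
X=cv2.triangulatePoints(*P,*u)[:,0];print("tri",X[:3]/X[3])
E
```

```text
top seal [[0.4964 0.2849 0.123 ]] pot [[0.4982 0.2866 0.075 ]]
scene seal [[0.5031 0.285  0.124 ]] pot [[0.502  0.2861 0.075 ]]
tri [0.497  0.2878 0.1172]
```

Both cameras put the seal within ~2 mm of the pot's axis, underside ~3 cm above the mouth. Confirming it's still, then handing in.

```bash
python3 - <<'E'
from geo import *
np.set_printoptions(precision=4,suppress=True)
bot.dwell(.5); o=get_obs(); print(o["gripper_width"],o["position"],abs(o["joint_vel"]).max(),o["time_s"])
a=cv2.imread("pics/scene0.png").astype(int);b=vision.read_camera("scene")["frame"][:,:,::-1].astype(int)
for n,(x,y,w,h) in dict(lid=(345,295,45,45),brush=(235,330,110,40),loupe=(165,325,35,35),bg=(250,400,80,40)).items():
    print(n,abs(a-b)[y:y+h,x:x+w].mean().round(2))
print(hand_in())
E
```

```text
0.04098334696549572 [0.4093 0.2351 0.1335] 0.0018168214254468728 26.4333
lid 4.33
brush 4.81
loupe 4.76
bg 4.84
the job is handed in; nothing more can be done
None
```

I set the open pot upright on the orange card, then lifted the seal off its pad with the tongs. I handed the job in after about 26 s with the seal held still above the pot's mouth.

**Pot:** I lowered it until contact (about 10 N) before letting go. Pictures show it upright on the card, with the lidded pots where they were.

**Seal:** It sits between the V jaws, gripped at 30 N with the fingers about 41 mm apart. Its underside should be about 3 cm above the mouth. That height comes from the arm's position and the seal's height on the pad. Triangulating the seal from both cameras gave a height a few millimetres lower.

**Centring:** The two cameras disagreed slightly. The seal was off the pot's axis by (-1.8, -1.7) mm in x and y in the top view and (+1.1, -1.1) mm in the scene view. The opening leaves 4.5 mm of clearance all round, so I left it.

**Other items:** Image differences at the lid, brush and loupe were no larger than background noise, so they have not moved.

**Disagreed earlier:** My reading of the box's rim corners put the cell about 6 mm away from where the card put it. I used the card, because its measured size matched the 66 mm given.

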